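Ready the glaze dipping station: crate the jars, then hold the sprung tongs at their mark

TASK

Get the glaze test station ready: stand the two jars that are loose on the table in the two empty cells of the wooden crate, one per cell and upright, setting them down rather than dropping them and leaving the jar already in the crate and the other things on the table where they are. Then pick up the sprung steel tongs from the plaster disc, lift them with their tips over the middle of the crate and well clear above the jar lids, squeezed so that the moving leg lies exactly under the black marker on the arc, and hold that gap steady: finish while still holding them there, do not put them down.

Things in the scene. Friction and masses are not known exactly. Their poses are not given: they have to be found in the camera images.
- crate: Fixed open wooden crate, 246 (x) x 84 (y) x 45 mm high, walls and floor 6 thick; two dividers give three cells in a row along its x, each about 74 x 72 inside, centred at x = -80, 0 and +80. Origin: centre of its underside, on the table. The cell at x = -80 holds jar_c; those at 0 and +80 are empty.
- jar_a: Loose grey plastic jar with white lid, a cylinder 52 mm across and 95 high (the lid is the top 21 mm, same width), about 200 g, standing on the table. Origin: centre of its underside, z up its axis.
- jar_b: A second jar exactly like jar_a, loose on the table.
- jar_c: A third jar exactly like jar_a, already standing in the crate cell at crate x = -80 mm; leave it.
- bat: Fixed white plaster disc, 200 mm across, 20 thick, on which the tongs lie. Origin: centre of its underside.
- tongs: Sprung steel tongs flat on the disc, 206 mm long, 125 g: bow at -x, two strap legs 3 thick, 14 high to the tips at +x. Origin: underside, mid-length, on the centre line; centre of mass within 8. Leg roots x -95, y -14 (rigid) and +14 (sprung). Each leg flares out 6 degrees when open. Grip the rubber pads at x 0 (16 long, z 0 to 22), closing along y: 56 to 58 over them when open. z up.
- tong_leg (a joint): Angle of the sprung leg (rad) about its root: 0 open (at rest), grows as it is squeezed towards the rigid leg, to 0.30; legs parallel at 0.21. The gap between the rubber toes at the tips is about 56 mm minus 190 mm per rad; the width over the grip pads shrinks by about 95 mm per rad. Needs about 4 N at the pads to start closing, 11 N at 0.27; springs open if released.
- mark (a joint): Angle (rad) at which the black marker stands on the arc, same scale and centre as tong_leg: the leg lies exactly under the marker when tong_leg equals mark. 0.12 to 0.25. The marker is only a sign, not a stop: nothing is felt as the leg passes under it. It stays where it is on the arc.
- leg_point (a point): Point above the middle of the sprung leg where the arc crosses it, 150 mm from its root, 19 above the tongs' underside. Moves with the leg.
- mark_point (a point): Centre of the black marker, a 9 x 7 x 7 mm block with a thin black bar 26 mm long on top along the leg's direction. It rides on a thin steel arc (4 mm bar, part of the rigid leg) that crosses over the sprung leg 150 mm from its root, at tongs x about +53, 19 above the underside.
- tongs_tips (a point): Point on the tongs' centre line between the tips, 93 mm from the tongs' origin along its x and 7 above its underside.
- clay_lump: Bystander, leave alone (sizes in mm): grey clay lump, cone-like, 48 wide, 42 high. Origin: centre of its underside.
- kidney: Bystander, leave alone (sizes in mm): flat wooden shaping rib 90 x 35 x 6. Origin: centre of its underside.
- clay_slab: Bystander, leave alone (sizes in mm): small clay slab 60 x 45 x 14. Origin: centre of its underside.
- bowl: Bystander, leave alone (sizes in mm): blue glazed bowl, 124 across, 50 high. Origin: centre of its underside.
- can: Bystander, leave alone (sizes in mm): plain aluminium drinks can, 66 across, 120 high. Origin: centre of its underside.
- spatula: Bystander, leave alone: spatula lying on the table at the side, 190 mm long.
- figure: Bystander, leave alone (sizes in mm): clay bird figure, 60 wide, 92 high. Origin: centre of its underside.
Things that resemble listed ones, but are neither listed nor needed, are in the scene too. What is shaped like the jar_b but purple or yellow is not meant. Leave any green look-alike of the tongs alone.

How it is judged (in metres and radians):
On the way, in this order (a step that is already met when the one before it is completed fails the run):
1. both loose jars stand upright in the crate's two empty cells, let go and at rest (x of jar_a in the frame of crate between -0.11 and 0.11 m and y of jar_a in the frame of crate between -0.03 and 0.03 m and z of each of jar_a, jar_b in the frame of crate below 0.012 m and angle between each of jar_a, jar_b's own z axis and vertical below 0.12 rad and contact force between each of jar_a, jar_b and the fingers below 0.05 N and linear speed of each of jar_a, jar_b below 0.03 m/s and x of jar_b in the frame of crate between -0.11 and 0.11 m and y of jar_b in the frame of crate between -0.03 and 0.03 m), for 0.2 s.
2. the tongs are held by the fingers with the tips over the crate, clear above the lids, the leg under the marker (distance between leg_point and mark_point below 0.003 m and height (world z) of each of tongs, tongs_tips above 0.125 m and horizontal distance between tongs_tips and crate below 0.06 m and contact force between tongs and the fingers above 2 N and linear speed of tongs below 0.03 m/s and velocity of joint tong_leg between -0.08 and 0.08 rad/s), for 0.5 s.
At the end, for the whole second after the job is handed in: Both jars upright on the floors of their own cells, let go; the third jar still in its cell; the fingers hold the tongs still, 125 mm or more above the table, tips within 60 mm of the crate's centre seen from above, the leg's point within 3 mm (0.02 rad) of the marker's (all of step 1 and all of step 2 and x of jar_c in the frame of crate between -0.11 and 0.11 m and y of jar_c in the frame of crate between -0.03 and 0.03 m and z of jar_c in the frame of crate below 0.012 m and angle between jar_c's own z axis and vertical below 0.12 rad); the arm keeps its last pose, push and grip.
It fails at once if a loose jar is let go in the air (more than 30 mm up) ((height (world z) of jar_a above 0.03 m and contact force between jar_a and the fingers below 0.05 N) or (height (world z) of jar_b above 0.03 m and contact force between jar_b and the fingers below 0.05 N)).
It fails at once if a bystander or the jar already in the crate is disturbed (moved more than 30 mm; the jar in the crate 20 mm) (distance of any of clay_lump, kidney, clay_slab, bowl, can, spatula, figure from where it was at the start of the episode above 0.03 m or distance of jar_c from where it was at the start of the episode above 0.02 m).
It also fails if it takes over 72 s, if anything falls off the work surface, if the arm or the gripper's body presses on something with over 40 N, if the wrist force passes 120 N, or if a joint passes its speed limit or range.

ROBOT

A 6-joint arm with a two-finger parallel gripper is mounted at the origin on the work surface. World frame = base frame: x ahead of the robot, y to its left, z up, the work surface at z = 0. Lengths are in mm, angles in rad, forces in N, time in s.
With the tool pointing down it reaches from about 300 to 850 mm from the base axis. Payload 4.2 kg.
Tool frame: the origin (TCP) lies at the very end of the fingers, on their centre line; the grasp point (between the pads) lies 19 mm behind it; z points along the fingers, x is the direction in which the jaws open and shut, and the axes are right-handed (so a half turn about z gives the same grasp; the last joint's range is limited). The gripper opens to 91 mm and grips with 3 to 60 N. Pads are 32 mm wide; open, the fingers measure 118 mm over their backs; the gripper's body (76 mm by 178 mm) begins 60 mm behind the grasp point.
Start: joints at [-0.02, 0.32, 1.565, -0, 1.257, -0.02], TCP at [575.016, 0, 213.976] pointing down, gripper open.
Joint ranges: [-3.11, 3.11], [-0.84, 2.01], [0.21, 2.61], [-1.34, 4.49], [0.05, 2.63], [-2.56, 2.56]. Speed limits (rad/s): [2.57, 2.57, 3.14, 3.14, 3.14, 3.14].

INTERFACE

Orientations are given as a unit quaternion [x, y, z, w].
In Python, from plant import arm gives the robot as it stands.
- The arm moves only by the tool send_rows, never from a script. Its argument "targets" is a list of rows, each a list of 7 numbers: the shift along the tool's x, y, z in cm, then the turn, a rotation vector about the tool's x, y, z in degrees, then the opening, from 0 (shut) to 1 (fully open). A call has 1 to 5 rows; each row is the pose to reach, as a shift and turn from the pose measured when the call began, along the tool's axes at that moment; what a row does not reach only later rows make up. A row lasts 1/10 s, in which the tool goes at most 50 mm and 8.59 degrees, less where a joint would pass 70% of its speed; a pose out of reach is approached as far as the arm can. A call with a gripper value outside its range is refused whole. The fingers move at their own pace and stop on an object; the grip force is fixed at half the most. Time passes only in rows, so rows that repeat a pose let the fingers close. It gives the time, the measured TCP pose, the force and the opening at its end, in the units of the state.
- arm.get_obs(): the state, without advancing time (a new reading comes with each control period).
- arm.get_image(name): name is "scene" or "side" or "wrist"; returns a dict with "pixels" (420x560x3 uint8, red, green, blue), "range_z" (420x560 float32, mm along the optical axis (not along the pixel's ray), 0 where there is no reading), "fov_y" (degrees; the focal length in pixels is half the picture's height over the tangent of half this angle, whatever the lens; pixels are square), "cx", "cy" (the principal point, pixels), "origin" and "orientation" of the camera in the world. Camera axes: x right, y up, looking along -z (the intrinsics and any distortion apply to the point x, -y, -z); pixel columns grow to the right and rows downward; lengths in mm; the calibration is good to about 2 mm. A picture is of the moment at which its call begins.
- arm.hand_in(): hands the job in, once; it reports no verdict.
The state is a dict: "clock": time; "q": joint angles; "qvel": joint speeds; "joint_torque": joint torques, N m; "eef_pos": TCP position; "tcp_rot": TCP orientation; "ft_force": force on the tool from outside, world axes, zero at the start; "wrist_torque": the same for the moment, N m; "opening": finger opening in mm.
Only numpy, scipy, OpenCV 4.12 (cv2) and the standard library are available. Lean on these libraries where they do the work, as an engineer would, in place of code of your own. Each camera call takes 0.05 s, during which the arm holds its last target. There are 200 camera calls.

## Working session

There is one attempt and no reset: what is moved stays moved. The work goes in short steps, Python scripts to look and compute and a tool call to move; the robot and the scene stay as the last step left them, time stands still between calls to the robot, and variables do not carry over. Pictures are saved under pics/ and viewed, about 8 in all and at most 12, crops included, and the job is handed in when it is done.

Besides the shell and the picture viewer there is one more tool, called after "Request:" in YAML: its name, and indented under it one key for each argument. send_rows: Moves the arm, as the interface text tells. Its arguments: {"type":"object","properties":{"targets":{"type":"array"}},"required":["targets"]}

```bash
mkdir -p pics; ls; cat > h.py <<'E'
import numpy as np, cv2
from scipy.spatial.transform import Rotation as R
from plant import arm
def cap(n,f=None):
    im=arm.get_image(n)
    if f: cv2.imwrite('pics/'+f,im['pixels'][:,:,::-1])
    return im
def cloud(im):
    d=im['range_z'];H,W=d.shape
    f=H/2/np.tan(np.radians(im['fov_y'])/2)
    u,v=np.meshgrid(np.arange(W),np.arange(H))
    p=np.stack([(u-im['cx'])/f*d,-(v-im['cy'])/f*d,-d],-1)
    w=p@R.from_quat(im['orientation']).as_matrix().T+np.array(im['origin'])
    w[d<=0]=np.nan
    return w
def proj(im,P):
    H=im['pixels'].shape[0];f=H/2/np.tan(np.radians(im['fov_y'])/2)
    c=(np.atleast_2d(P)-im['origin'])@R.from_quat(im['orientation']).as_matrix()
    return np.c_[im['cx']-f*c[:,0]/c[:,2],im['cy']+f*c[:,1]/c[:,2]]
E
python3 - <<'E'
from h import *
for n in ('scene','side','wrist'):
    im=cap(n,n+'0.png'); np.save(n+'0.npy',cloud(im)); print(n,{k:v for k,v in im.items() if k not in('pixels','range_z')})
print(arm.get_obs())
a=np.hstack([cv2.imread(f'pics/{n}0.png') for n in('scene','side')]);cv2.imwrite('pics/a.png',a)
E
```

```text
pics
scene {'fov_y': 54.34147764129446, 'cx': 277.0514942101794, 'cy': 203.44554993736708, 'origin': array([1236.74766318,  491.2019552 ,  756.06135051]), 'orientation': array([0.21169181, 0.36779834, 0.78887414, 0.44450934])}
side {'fov_y': 44.08984071698779, 'cx': 268.1199282303151, 'cy': 222.02234234736193, 'origin': array([  360.55037843, -1022.67578861,   968.96740977]), 'orientation': array([ 0.41865646, -0.03324701, -0.08407274,  0.90363332])}
wrist {'fov_y': 70.87721236053214, 'cx': 281.77467238563383, 'cy': 211.5439981446104, 'origin': array([575.44504627,  79.0468009 , 384.27593894]), 'orientation': array([-1.43992185e-01,  8.89934437e-04, -4.67589768e-05,  9.89578424e-01])}
{'clock': 0.15, 'q': array([-2.00069295e-02,  3.20166592e-01,  1.56534657e+00, -2.32235211e-05,
        1.25738743e+00, -2.00287845e-02]), 'qvel': array([ 0.00021885, -0.00141309, -0.00298253, -0.00012369,  0.00145555,
       -0.00095203]), 'joint_torque': array([-5.72294630e-04, -4.12774551e+01, -2.32154489e+01,  7.26667210e-02,
        4.33494255e-02, -9.00343002e-05]), 'eef_pos': array([ 5.74648050e+02, -3.59228839e-03,  2.13321316e+02]), 'tcp_rot': array([ 9.99999786e-01,  1.45146836e-05, -6.54056240e-04, -2.04855393e-06]), 'ft_force': array([ 0.42909689,  0.06273408, -0.1075712 ]), 'wrist_torque': array([ 0.00158575,  0.00726964, -0.02845832]), 'opening': 91.446411389266}
```

View pics/scene0.png

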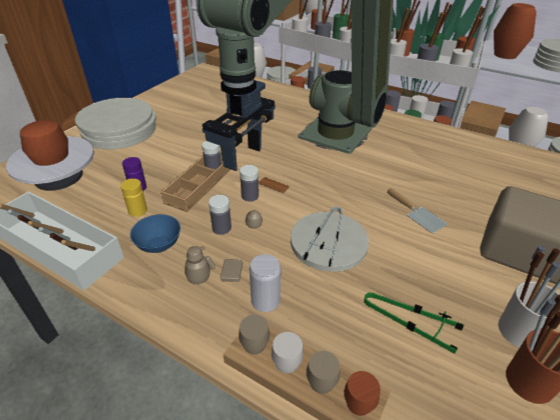

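View pics/side0.png

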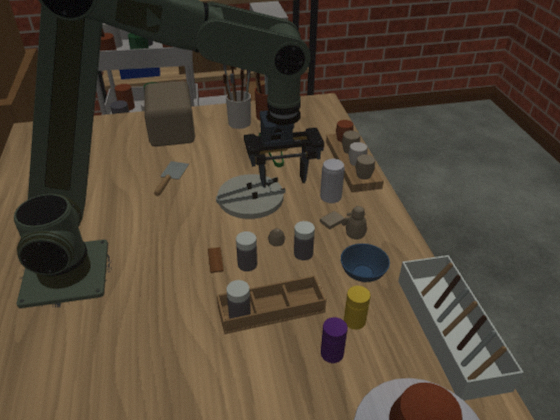

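The scene view shows loose jars at about (249,183) and (220,214), jar_c at (211,155), the crate at (197,185), and the tongs on the disc at (330,240). The side view agrees: jars at (247,252) and (304,240), crate (270,303).

```bash
python3 - <<'E'
from h import *
def rep(n,boxuv,zlo,zhi,name):
    w=np.load(n+'0.npy'); u0,u1,v0,v1=boxuv
    p=w[v0:v1,u0:u1].reshape(-1,3); p=p[np.isfinite(p[:,0])&(p[:,2]>zlo)&(p[:,2]<zhi)]
    if len(p)<10: print(n,name,len(p));return p
    (c,r)=cv2.minEnclosingCircle(p[:,:2].astype(np.float32))
    print(n,name,len(p),'mean',p.mean(0).round(1),'circ',np.round(c,1),round(r,1),'rect',cv2.minAreaRect(p[:,:2].astype(np.float32)))
    return p
rep('scene',(235,265,160,205),91,99,'j1');rep('side',(233,262,228,275),91,99,'j1')
rep('scene',(205,235,190,238),91,99,'j2');rep('side',(290,318,218,265),91,99,'j2')
rep('scene',(200,224,140,170),91,99,'jc');rep('side',(225,252,280,310),91,99,'jc')
rep('scene',(155,235,150,215),40,50,'crate');rep('side',(212,330,275,330),40,50,'crate')
rep('scene',(285,375,205,275),15,23,'bat');rep('side',(212,290,170,220),15,23,'bat')
rep('scene',(285,375,205,275),28,44,'tongs');rep('side',(212,255,170,220),28,44,'tongs')
rep('scene',(245,265,208,232),5,60,'lump');rep('side',(265,290,225,250),5,60,'lump')
rep('scene',(250,285,255,270),112,128,'can')
# topdown map
M=np.zeros((600,640,3),np.uint8)  # 1px=1mm ; x 300..940 right?, y
for n in('side','scene','wrist'):
    w=np.load(n+'0.npy').reshape(-1,3);im=cv2.imread(f'pics/{n}0.png').reshape(-1,3)
    k=np.isfinite(w[:,0])&(w[:,2]>-5)&(w[:,2]<150);w=w[k];im=im[k]
    X=w[:,0]-250;Y=250-w[:,1];k=(X>0)&(X<639)&(Y>0)&(Y<599)
    M[Y[k].astype(int),X[k].astype(int)]=im[k]
M=cv2.dilate(M,np.ones((2,2)))
for g in range(0,640,100):
    cv2.line(M,(g+50,0),(g+50,599),(0,255,255),1);cv2.line(M,(0,g+50),(639,g+50),(0,255,255),1)
cv2.imwrite('pics/map.png',M)
E
```

```text
scene j1 166 mean [470.  -56.2  94.7] circ [468.  -56.2] 28.0 rect ((468.037353515625, -56.4171142578125), (49.15767288208008, 52.642818450927734), 88.9427261352539)
side j1 240 mean [470.7 -62.   95.1] circ [470.2 -61.5] 28.5 rect ((471.0018310546875, -59.974037170410156), (53.51152420043945, 50.80405044555664), 60.10569381713867)
scene j2 228 mean [623.3 -44.1  94.8] circ [621.9 -44.7] 26.3 rect ((621.6365356445312, -44.55963897705078), (51.51614761352539, 49.150291442871094), 17.648330688476562)
side j2 218 mean [624.  -50.7  95.4] circ [624.5 -49.1] 27.7 rect ((623.9559326171875, -49.930511474609375), (52.57004165649414, 48.81566619873047), 75.97076416015625)
scene jc 46 mean [ 437.4 -216.6   95.4] circ [ 426.5 -226.6] 27.2 rect ((433.4049072265625, -223.87063598632812), (38.288047790527344, 51.89120101928711), 14.757463455200195)
side jc 87 mean [ 425.3 -242.4   96.2] circ [ 427.2 -230.7] 27.6 rect ((424.83038330078125, -231.74560546875), (46.708892822265625, 54.565391540527344), 26.50447654724121)
scene crate 381 mean [ 533.2 -213.8   43.7] circ [ 541.1 -202.1] 162.4 rect ((542
[... 759 characters left out ...]
031), 6.5931501388549805)
side tongs 205 mean [477.3 207.1  33. ] circ [477.8 217.7] 66.4 rect ((478.20343017578125, 212.21047973632812), (125.40367889404297, 59.55263900756836), 4.473787784576416)
scene lump 237 mean [569.9  24.   26. ] circ [564.   20.2] 22.1 rect ((565.8880004882812, 21.58444595336914), (33.62057113647461, 43.44533920288086), 34.00558090209961)
side lump 242 mean [561.2   4.1  25.6] circ [568.9  22.2] 41.7 rect ((567.74755859375, 20.81631088256836), (65.56084442138672, 57.01690673828125), 86.7128677368164)
scene can 386 mean [756.8 178.9 120.1] circ [759.9 181. ] 30.6 rect ((755.4074096679688, 177.94192504882812), (42.1612663269043, 58.09745788574219), 32.160789489746094)
```

View pics/map.png

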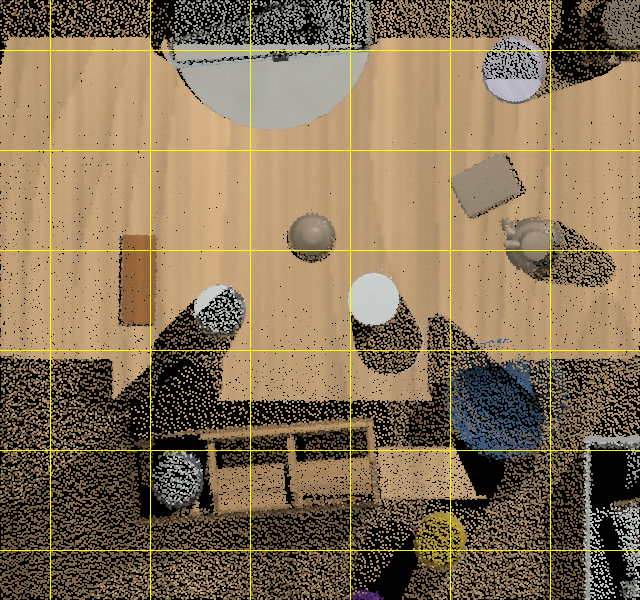

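View pics/wrist0.png

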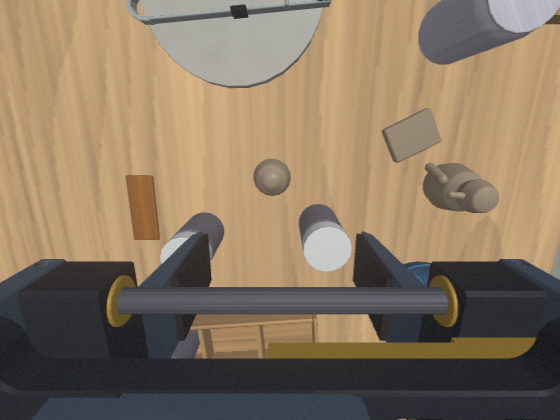

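Map view: crate centre is about (503.5,-223) with yaw 4.2°, and the loose jars are at (469,-59) and (623,-48). In the wrist view the tongs' bow points to -x and their tips to +x. I'll turn the jaws to lie along world y, with the camera on the +x side, and go above the jar at x=623.

Request:
send_rows:
  targets:
    - [1, 1, 0, 0, 0, 8.5, 1]
    - [2, 2, 0, 0, 0, 17, 1]
    - [3, 3, 0, 0, 0, 25.5, 1]
    - [4, 4, 0, 0, 0, 34, 1]
    - [4.8, 4.8, 0, 0, 0, 42.5, 1]

```text
clock: 0.65
eef_pos: [622.9, -48.5, 212.7]
tcp_rot: [0.931, -0.365, -0.001, 0.0]
ft_force: [0.5, -0.4, -0.1]
opening: 91.7
```

Request:
send_rows:
  targets:
    - [0, 0, 0, 0, 0, 8.5, 1]
    - [0, 0, 0, 0, 0, 17, 1]
    - [0, 0, 0, 0, 0, 25.5, 1]
    - [0, 0, 0, 0, 0, 34, 1]
    - [0, 0, 0, 0, 0, 42.5, 1]

```text
clock: 1.15
eef_pos: [622.7, -48.6, 212.3]
tcp_rot: [0.733, -0.68, -0.001, 0.001]
ft_force: [0.2, -1.0, -0.5]
opening: 91.2
```

```bash
cat >> h.py <<'E'
def state():
    o=arm.get_obs();r=R.from_quat(o['tcp_rot']);m=r.as_matrix()
    print('t',round(o['clock'],2),'p',np.round(o['eef_pos'],1),'x',m[:,0].round(3),'z',m[:,2].round(3),'F',np.round(o['ft_force'],1),'op',round(o['opening'],1))
    return np.array(o['eef_pos']),r
def go(tgt,yaw=4.2):
    # needed shift (cm, tool axes) & turn (deg) to reach tcp tgt, jaws along crate y
    p,r=state();a=np.radians(yaw)
    y=np.array([-np.cos(a),-np.sin(a),0]);z=np.array([0,0,-1.]);T=np.stack([np.cross(y,z),y,z],1)
    print('shift',(r.as_matrix().T@(np.array(tgt)-p)/10).round(2),'turn',np.degrees((r.inv()*R.from_matrix(T)).as_rotvec()).round(2))
E
python3 - <<'E'
from h import *
go((623,-48,58)); im=cap('wrist','w1.png'); np.save('w1.npy',cloud(im))
w=cloud(im).reshape(-1,3)
for c in((469,-59),(623,-48)):
    p=w[(np.abs(w[:,2]-95)<4)&(np.hypot(w[:,0]-c[0],w[:,1]-c[1])<45)]
    if len(p)>9: print(len(p),p.mean(0),cv2.minEnclosingCircle(p[:,:2].astype(np.float32)))
E
```

```text
t 1.15 p [622.7 -48.6 212.3] x [ 0.075 -0.997 -0.   ] z [-0.003  0.    -1.   ] F [ 0.2 -1.  -0.5] op 91.2
shift [-0.05 -0.08 15.43] turn [0.17 0.02 0.08]
1117 [475.55176363 -59.78840344  95.10292104] ((469.91497802734375, -60.408111572265625), 25.882875442504883)
1945 [624.1373682  -48.8134496   95.20409199] ((623.3081665039062, -48.68877410888672), 25.87163543701172)
```

Request:
send_rows:
  targets:
    - [0, -0.05, 4, 0, 0, 0, 1]
    - [0, -0.05, 8, 0, 0, 0, 1]
    - [0, -0.05, 12, 0, 0, 0, 1]
    - [0, -0.05, 14.5, 0, 0, 0, 1]
    - [0, -0.05, 15.4, 0, 0, 0, 1]

```text
clock: 1.7
eef_pos: [620.5, -48.3, 54.9]
tcp_rot: [0.732, -0.681, -0.004, 0.003]
ft_force: [0.5, -0.8, -0.4]
opening: 91.4
```

Request:
send_rows:
  targets:
    - [0, 0, 0, 0, 0, 0, 0.45]
    - [0, 0, 0, 0, 0, 0, 0.4]
    - [0, 0, 0, 0, 0, 0, 0.4]
    - [0, 0, 0, 0, 0, 0, 0.4]
    - [0, 0, 0, 0, 0, 0, 0.4]

```text
clock: 2.2
eef_pos: [621.1, -48.4, 56.0]
tcp_rot: [0.733, -0.681, -0.003, 0.002]
ft_force: [0.2, 0.1, 0.5]
opening: 54.4
```

```bash
python3 -c "
from h import *
go((623,-48,58))"
```

```text
t 2.2 p [621.1 -48.4  56. ] x [ 0.073 -0.997 -0.001] z [-0.007  0.    -1.   ] F [0.2 0.1 0.5] op 54.4
shift [-0.02 -0.2  -0.2 ] turn [ 0.43  0.06 -0.  ]
```

Request:
send_rows:
  targets:
    - [0, 0, 0, 0, 0, 0, 0.3]
    - [0, 0, 0, 0, 0, 0, 0.3]
    - [0, 0, 0, 0, 0, 0, 0.3]
    - [0, 0, -1, 0, 0, 0, 0.3]
    - [0, 0, -3, 0, 0, 0, 0.3]

```text
clock: 2.7
eef_pos: [620.0, -48.3, 85.1]
tcp_rot: [0.733, -0.681, -0.004, 0.004]
ft_force: [-0.4, 0.1, -1.2]
opening: 51.6
```

Request:
send_rows:
  targets:
    - [0, 0, -2, 0, 0, 0, 0.3]
    - [0, 0, -4, 0, 0, 0, 0.3]
    - [0, 0, -5, 0, 0, 0, 0.3]
    - [0, 0, -6, 0, 0, 0, 0.3]
    - [0, 0, -6, 0, 0, 0, 0.3]

```text
clock: 3.2
eef_pos: [621.3, -48.4, 146.4]
tcp_rot: [0.733, -0.681, -0.004, 0.003]
ft_force: [0.1, 0.3, -2.5]
opening: 51.3
```

```bash
python3 -c "
from h import *
a=np.radians(4.2)
for x in (0,80): print(503.5+x*np.cos(a),-223+x*np.sin(a))
go((583.3,-217,150))
w=np.load('w1.npy').reshape(-1,3); k=(abs(w[:,2]-44)<4)&(w[:,1]<-150)&(w[:,1]>-290)&(w[:,0]<650)
p=w[k];print(len(p),cv2.minAreaRect(p[:,:2].astype(np.float32)))"
```

```text
503.5 -223.0
583.2851581779566 -217.14094422978945
t 3.2 p [621.3 -48.4 146.4] x [ 0.073 -0.997 -0.001] z [-0.009  0.001 -1.   ] F [ 0.1  0.3 -2.5] op 51.3
shift [16.54  5.03 -0.34] turn [ 0.53  0.07 -0.  ]
1038 ((526.14453125, -220.35137939453125), (199.78543090820312, 84.61312103271484), 4.440572738647461)
```

Request:
send_rows:
  targets:
    - [3, 1, 0, 0.5, 0, 0, 0.3]
    - [6.5, 2, 0, 0.5, 0, 0, 0.3]
    - [10, 3.2, 0, 0.5, 0, 0, 0.3]
    - [13.5, 4.3, 0, 0.5, 0, 0, 0.3]
    - [16.5, 5, 0, 0.5, 0, 0, 0.3]

```text
clock: 3.7
eef_pos: [582.1, -218.1, 145.5]
tcp_rot: [0.732, -0.681, -0.002, 0.0]
ft_force: [0.9, 0.5, -1.6]
opening: 51.2
```

```bash
python3 - <<'E'
from h import *
go((583.3,-217,62))
for n in('side','scene'):
    im=cap(n,n+'1.png');w=cloud(im);np.save(n+'1.npy',w);w=w.reshape(-1,3)
    k=(abs(w[:,2]-44)<4)&(w[:,1]<-150)&(w[:,1]>-290)&(w[:,0]<650)&(w[:,0]>360)
    p=w[k];print(n,len(p),cv2.minAreaRect(p[:,:2].astype(np.float32)))
E
```

```text
t 3.7 p [ 582.1 -218.1  145.5] x [ 0.073 -0.997 -0.002] z [-0.003  0.002 -1.   ] F [ 0.9  0.5 -1.6] op 51.2
shift [-0.08 -0.15  8.35] turn [ 0.16  0.12 -0.03]
side 694 ((504.3592834472656, -222.30540466308594), (246.79049682617188, 88.88221740722656), 4.6363911628723145)
scene 385 ((502.0552673339844, -219.1717071533203), (249.30062866210938, 89.88285827636719), 4.253841876983643)
```

View pics/side1.png

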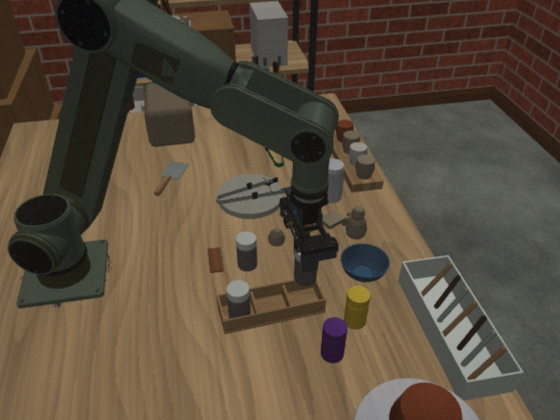

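Jar hangs above the right cell (305,265), clear of the bowl and the yellow look-alike. Lowering.

Request:
send_rows:
  targets:
    - [-0.1, -0.15, 2, 0, 0, 0, 0.3]
    - [-0.1, -0.15, 4, 0, 0, 0, 0.3]
    - [-0.1, -0.15, 6, 0, 0, 0, 0.3]
    - [-0.1, -0.15, 7, 0, 0, 0, 0.3]
    - [-0.1, -0.15, 7.5, 0, 0, 0, 0.3]

```text
clock: 4.3
eef_pos: [582.8, -218.2, 68.9]
tcp_rot: [0.731, -0.682, -0.002, 0.001]
ft_force: [0.1, 0.6, -2.0]
opening: 51.4
```

```bash
python3 -c "
from h import *
go((583.3,-217,62))"
```

```text
t 4.3 p [ 582.8 -218.2   68.9] x [ 0.07  -0.998 -0.002] z [-0.005  0.002 -1.   ] F [ 0.1  0.6 -2. ] op 51.4
shift [-0.12 -0.06  0.69] turn [ 0.28  0.11 -0.21]
```

Request:
send_rows:
  targets:
    - [-0.1, 0, 0.2, 0, 0, 0, 0.3]
    - [-0.1, 0, 0.4, 0, 0, 0, 0.3]
    - [-0.1, 0, 0.55, 0, 0, 0, 0.3]
    - [-0.1, 0, 0.65, 0, 0, 0, 0.3]
    - [-0.1, 0, 0.65, 0, 0, 0, 0.3]

```text
clock: 4.8
eef_pos: [582.8, -217.3, 62.7]
tcp_rot: [0.731, -0.682, -0.002, 0.001]
ft_force: [-0.4, 0.3, -0.9]
opening: 51.3
```

Request:
send_rows:
  targets:
    - [0, 0, 0.1, 0, 0, 0, 0.3]
    - [0, 0, 0.15, 0, 0, 0, 0.3]
    - [0, 0, 0.15, 0, 0, 0, 0.3]

```text
clock: 5.1
eef_pos: [583.2, -217.4, 62.0]
tcp_rot: [0.731, -0.682, -0.002, 0.001]
ft_force: [0.4, 1.2, 3.1]
opening: 51.5
```

Request:
send_rows:
  targets:
    - [0, 0, 0, 0, 0, 0, 0.7]
    - [0, 0, 0, 0, 0, 0, 0.9]
    - [0, 0, 0, 0, 0, 0, 1]
    - [0, 0, 0, 0, 0, 0, 1]
    - [0, 0, 0, 0, 0, 0, 1]

```text
clock: 5.6
eef_pos: [583.1, -217.4, 61.8]
tcp_rot: [0.731, -0.682, -0.002, 0.001]
ft_force: [0.7, 1.3, 0.3]
opening: 88.8
```

Request:
send_rows:
  targets:
    - [0, 0, -2, 0, 0, 0, 1]
    - [0, 0, -5, 0, 0, 0, 1]
    - [0, 0, -8, 0, 0, 0, 1]
    - [0, 0, -11, 0, 0, 0, 1]
    - [0, 0, -12, 0, 0, 0, 1]

```text
clock: 6.1
eef_pos: [585.1, -218.1, 185.3]
tcp_rot: [0.731, -0.682, 0.001, -0.0]
ft_force: [0.4, -0.2, 0.6]
opening: 91.2
```

```bash
python3 - <<'E'
from h import *
go((469.9,-60,180))
im=cap('side');w=cloud(im).reshape(-1,3)
p=w[(w[:,2]>80)&(w[:,2]<108)&(np.hypot(w[:,0]-583,w[:,1]+217)<45)]
print(len(p),np.percentile(p[:,2],95),[c for c in [cv2.minEnclosingCircle(p[p[:,2]>97][:,:2].astype(np.float32))]])
E
```

```text
t 6.1 p [ 585.1 -218.1  185.3] x [ 0.07  -0.998  0.001] z [ 0.002 -0.001 -1.   ] F [ 0.4 -0.2  0.6] op 91.2
shift [-16.58  10.4    0.48] turn [-0.12 -0.08 -0.21]
402 103.775697908049 [((585.55615234375, -217.6278839111328), 27.644901275634766)]
```

Jar is in its cell with its lid at about 102 mm. On to the other jar.

Request:
send_rows:
  targets:
    - [-3.3, 2, 0, 0, 0, 0, 1]
    - [-6.6, 4, 0, 0, 0, 0, 1]
    - [-10, 6.2, 0, 0, 0, 0, 1]
    - [-13.3, 8.4, 0, 0, 0, 0, 1]
    - [-16.6, 10.4, 0, 0, 0, -0.2, 1]

```text
clock: 6.65
eef_pos: [467.6, -58.5, 183.1]
tcp_rot: [0.732, -0.681, -0.0, 0.001]
ft_force: [0.1, 0.5, 1.4]
opening: 91.5
```

```bash
python3 -c "
from h import *
go((469.9,-60,57))"
```

```text
t 6.65 p [467.6 -58.5 183.1] x [ 0.073 -0.997  0.001] z [-0.001 -0.001 -1.   ] F [0.1 0.5 1.4] op 91.5
shift [ 0.15 -0.23 12.61] turn [ 0.06 -0.04 -0.04]
```

Request:
send_rows:
  targets:
    - [0.15, -0.2, 3, 0, 0, 0, 1]
    - [0.15, -0.2, 6.5, 0, 0, 0, 1]
    - [0.15, -0.2, 10, 0, 0, 0, 1]
    - [0.15, -0.2, 12, 0, 0, 0, 1]
    - [0.15, -0.2, 12.5, 0, 0, 0, 1]

```text
clock: 7.15
eef_pos: [466.4, -59.5, 54.7]
tcp_rot: [0.732, -0.681, -0.003, 0.003]
ft_force: [-0.7, -0.2, -0.3]
opening: 91.1
```

Request:
send_rows:
  targets:
    - [0, 0, 0, 0, 0, 0, 0.4]
    - [0, 0, 0, 0, 0, 0, 0.3]
    - [0, 0, 0, 0, 0, 0, 0.3]
    - [0, 0, 0, 0, 0, 0, 0.3]
    - [0, 0, 0, 0, 0, 0, 0.3]

```text
clock: 7.65
eef_pos: [467.0, -59.6, 55.4]
tcp_rot: [0.732, -0.681, -0.003, 0.002]
ft_force: [1.1, -0.3, -0.0]
opening: 53.9
```

Request:
send_rows:
  targets:
    - [0, 0, 0, 0, 0, 0, 0.3]
    - [0, 0, 0, 0, 0, 0, 0.3]
    - [0, 0, -1, 0, 0, 0, 0.3]
    - [0, 0, -3, 0, 0, 0, 0.3]
    - [0, 0, -5, 0, 0, 0, 0.3]

```text
clock: 8.15
eef_pos: [467.0, -59.5, 106.2]
tcp_rot: [0.732, -0.681, -0.003, 0.003]
ft_force: [-0.1, 0.0, -1.8]
opening: 51.5
```

Request:
send_rows:
  targets:
    - [0, 0, -2, 0, 0, 0, 0.3]
    - [0, 0, -4, 0, 0, 0, 0.3]
    - [0, 0, -4, 0, 0, 0, 0.3]
    - [0, 0, -4, 0, 0, 0, 0.3]

```text
clock: 8.55
eef_pos: [467.1, -59.5, 146.2]
tcp_rot: [0.732, -0.681, -0.003, 0.003]
ft_force: [-0.1, -0.0, -2.4]
opening: 51.7
```

```bash
python3 -c "
from h import *
go((503.5,-222.7,145))"
```

```text
t 8.55 p [467.1 -59.5 146.2] x [ 0.073 -0.997 -0.001] z [-0.008  0.    -1.   ] F [-0.1 -0.  -2.4] op 51.7
shift [16.54 -2.45  0.09] turn [ 0.44  0.05 -0.03]
```

Request:
send_rows:
  targets:
    - [3, -0.4, 0, 0.4, 0, 0, 0.3]
    - [6.5, -0.8, 0, 0.4, 0, 0, 0.3]
    - [10, -1.3, 0, 0.4, 0, 0, 0.3]
    - [13.5, -1.8, 0, 0.4, 0, 0, 0.3]
    - [16.6, -2.2, 0, 0.4, 0, 0, 0.3]

```text
clock: 9.05
eef_pos: [500.4, -224.7, 144.2]
tcp_rot: [0.732, -0.681, -0.002, 0.0]
ft_force: [1.3, -1.0, -2.0]
opening: 51.6
```

```bash
python3 - <<'E'
from h import *
go((500.8,-222.7,61.5))
im=cap('side','s2.png')
E
```

```text
t 9.05 p [ 500.4 -224.7  144.2] x [ 0.072 -0.997 -0.002] z [-0.003  0.002 -1.   ] F [ 1.3 -1.  -2. ] op 51.6
shift [-0.18 -0.08  8.27] turn [ 0.19  0.13 -0.05]
```

Request:
send_rows:
  targets:
    - [-0.2, -0.1, 2, 0, 0, 0, 0.3]
    - [-0.2, -0.1, 4, 0, 0, 0, 0.3]
    - [-0.2, -0.1, 6, 0, 0, 0, 0.3]
    - [-0.2, -0.1, 7, 0, 0, 0, 0.3]
    - [-0.2, -0.1, 7.5, 0, 0, 0, 0.3]

```text
clock: 9.6
eef_pos: [501.7, -227.0, 67.4]
tcp_rot: [0.732, -0.682, -0.001, 0.002]
ft_force: [-0.1, 0.1, -1.6]
opening: 51.5
```

```bash
python3 -c "
from h import *
go((500.8,-222.7,61.5))"
```

```text
t 9.6 p [ 501.7 -227.    67.4] x [ 0.071 -0.997  0.001] z [-0.004 -0.001 -1.   ] F [-0.1  0.1 -1.6] op 51.5
shift [-0.43  0.06  0.59] turn [ 0.25 -0.06 -0.13]
```

Request:
send_rows:
  targets:
    - [-0.4, 0, 0.2, 0, 0, 0, 0.3]
    - [-0.4, 0, 0.35, 0, 0, 0, 0.3]
    - [-0.4, 0, 0.5, 0, 0, 0, 0.3]
    - [-0.4, 0, 0.6, 0, 0, 0, 0.3]
    - [-0.4, 0, 0.6, 0, 0, 0, 0.3]

```text
clock: 10.1
eef_pos: [501.6, -223.1, 61.7]
tcp_rot: [0.732, -0.682, -0.001, 0.002]
ft_force: [1.1, -0.9, -2.1]
opening: 51.4
```

Request:
send_rows:
  targets:
    - [0, 0, 0.1, 0, 0, 0, 0.3]
    - [0, 0, 0.15, 0, 0, 0, 0.3]
    - [0, 0, 0.2, 0, 0, 0, 0.3]

```text
clock: 10.4
eef_pos: [502.1, -223.2, 61.3]
tcp_rot: [0.732, -0.682, -0.0, 0.002]
ft_force: [-1.7, 1.0, 11.1]
opening: 51.2
```

Request:
send_rows:
  targets:
    - [0, 0, -0.1, 0, 0, 0, 0.7]
    - [0, 0, -0.1, 0, 0, 0, 0.9]
    - [0, 0, -0.1, 0, 0, 0, 1]
    - [0, 0, -0.1, 0, 0, 0, 1]
    - [0, 0, -0.1, 0, 0, 0, 1]

```text
clock: 10.9
eef_pos: [502.0, -223.2, 62.1]
tcp_rot: [0.732, -0.682, -0.0, 0.002]
ft_force: [0.1, 0.0, 0.1]
opening: 88.7
```

Request:
send_rows:
  targets:
    - [0, 0, -2, 0, 0, 0, 1]
    - [0, 0, -5, 0, 0, 0, 1]
    - [0, 0, -9, 0, 0, 0, 1]
    - [0, 0, -13, 0, 0, 0, 1]
    - [0, 0, -16, 0, 0, 0, 1]

```text
clock: 11.4
eef_pos: [502.9, -223.1, 224.6]
tcp_rot: [0.732, -0.682, 0.001, 0.001]
ft_force: [0.6, 0.2, -0.2]
opening: 91.1
```

Request:
send_rows:
  targets:
    - [-4.5, 0.7, 0, 0, 0, 0, 1]
    - [-9, 1.4, 0, 0, 0, 0, 1]
    - [-13.5, 2.1, 0, 0, 0, 0, 1]
    - [-18, 2.8, 0, 0, 0, 0, 1]
    - [-22.5, 3.5, 0, 0, 0, 0, 1]

```text
clock: 11.9
eef_pos: [451.3, 0.4, 223.9]
tcp_rot: [0.731, -0.682, 0.001, 0.001]
ft_force: [1.3, -0.6, -0.8]
opening: 91.2
```

Request:
send_rows:
  targets:
    - [-4.5, 0.7, 0, 0, 0, 0, 1]
    - [-9, 1.4, 0, 0, 0, 0, 1]
    - [-13.5, 2.1, 0, 0, 0, 0, 1]
    - [-18, 2.8, 0, 0, 0, 0, 1]
    - [-22, 3.5, 0, 0, 0, 0, 1]

```text
clock: 12.4
eef_pos: [400.1, 219.3, 223.3]
tcp_rot: [0.732, -0.682, 0.001, 0.001]
ft_force: [-0.1, -0.2, 0.5]
opening: 91.1
```

```bash
python3 - <<'E'
from h import *
state()
im=cap('wrist','w2.png');np.save('w2.npy',cloud(im))
s=cap('side','s3.png');w=cloud(s).reshape(-1,3)
for c in((583,-217),(503,-223),(427,-230)):
    p=w[(w[:,2]>98)&(w[:,2]<108)&(np.hypot(w[:,0]-c[0],w[:,1]-c[1])<38)]
    print(len(p),np.median(p[:,2]),cv2.minEnclosingCircle(p[:,:2].astype(np.float32)))
cv2.imwrite('pics/b.png',np.vstack([im['pixels'][:300],s['pixels'][140:390]])[:,:,::-1])
E
```

```text
t 12.4 p [400.1 219.3 223.3] x [ 0.071 -0.997  0.003] z [ 0.001 -0.003 -1.   ] F [-0.1 -0.2  0.5] op 91.1
289 101.37100224432982 ((585.3721923828125, -217.73193359375), 26.84696388244629)
301 101.2015501616022 ((505.09521484375, -224.7176513671875), 26.7374210357666)
312 101.30387881650836 ((426.3675231933594, -230.44546508789062), 27.379947662353516)
```

View pics/b.png

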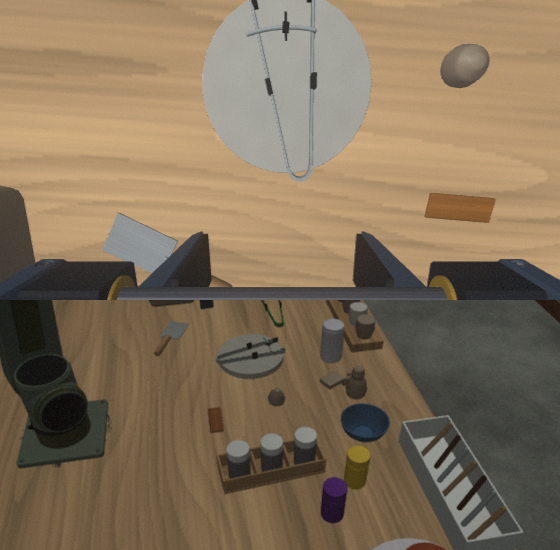

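All three jars stand in their cells (side crop at (238,452), (271,447), (305,441)). The wrist crop shows the tongs with pads at (268,86) and (313,80), the marker at (286,25) and the bow at (300,175). Next I measure the pads.

```bash
python3 - <<'E'
from h import *
w=np.load('w2.npy');im=cv2.imread('pics/w2.png').max(2)
for n,(u,v) in dict(padL=(268,86),padR=(313,80),mark=(286,27)).items():
    s=(slice(v-14,v+15),slice(u-9,u+10));k=(im[s]<70)&(w[s][...,2]>28)
    p=w[s][k];print(n,len(p),p.mean(0).round(1),'zmax',np.percentile(p[:,2],90).round(1),cv2.minAreaRect(p[:,:2].astype(np.float32)))
p=w[0:200,190:380].reshape(-1,3);p=p[(p[:,2]>27)&(p[:,2]<50)]
print(p[:,0].min(),p[p[:,0]<428].mean(0))
for x in range(430,640,15):
    q=p[abs(p[:,0]-x)<3];ys=np.sort(q[:,1])
    if len(ys): 
        cut=np.split(ys,np.where(np.diff(ys)>6)[0]+1);print(x,[(c.min().round(1),c.max().round(1)) for c in cut])
E
```

```text
padL 58 [520.5 240.1  41.8] zmax 43.1 ((520.5214233398438, 239.99732971191406), (15.470475196838379, 4.066927909851074), 16.74370765686035)
padR 80 [529.8 191.6  41.8] zmax 43.0 ((529.7366943359375, 191.30726623535156), (14.619941711425781, 5.37652063369751), 4.110497951507568)
mark 90 [579.1 225.8  43.5] zmax 45.1 ((579.1544189453125, 225.7847900390625), (24.198078155517578, 5.286209583282471), 4.145991802215576)
415.3424183425655 [421.46356544 197.60145789  33.83215955]
430 [(np.float64(183.1), np.float64(186.9)), (np.float64(208.9), np.float64(214.2))]
445 [(np.float64(184.7), np.float64(187.0)), (np.float64(214.9), np.float64(217.7))]
460 [(np.float64(185.2), np.float64(188.3)), (np.float64(219.6), np.float64(222.3))]
475 [(np.float64(186.1), np.float64(189.3)), (np.float64(224.2), np.float64(227.0))]
490 [(np.float64(187.8), np.float64(190.7)), (np.float64(228.8), np.float64(231.4))]
505 [(np.float64(189.3), np.float64(192.1)), (np.float64(233.3), np.float64(235.9))]
520 [(np.float64(188.9), np.float64(193.4)), (np.float64(237.3), np.float64(243.1))]
535 [(np.float64(188.6), np.float64(194.6)), (np.float64(241.9), np.float64(245.5))]
550 [(np.float64(192.7), np.float64(195.8)), (np.float64(246.2), np.float64(249.6))]
565 [(np.float64(194.2), np.float64(196.9)), (np.float64(224.3), np.float64(225.5)), (np.float64(251.2), np.float64(254.7))]
580 [(np.float64(193.9), np.float64(247.4)), (np.float64(255.4), np.float64(258.6))]
595 [(np.float64(196.4), np.float64(199.6)), (np.float64(226.2), np.float64(226.2)), (np.float64(260.1), np.float64(263.6))]
610 [(np.float64(197.7), np.float64(201.6))]
```

```bash
python3 -c "
from h import *
go((527,214.5,100),5)"
```

```text
t 12.5 p [399.8 221.2 223.1] x [ 0.076 -0.997  0.001] z [-0.    -0.001 -1.   ] F [ 0.2 -0.5  0.4] op 91.1
shift [  1.62 -12.64  12.31] turn [ 0.02 -0.08 -0.64]
```

Request:
send_rows:
  targets:
    - [0.3, -3, 0, 0, 0, -0.6, 1]
    - [0.6, -6, 2, 0, 0, -0.6, 1]
    - [1, -9, 5, 0, 0, -0.6, 1]
    - [1.3, -12, 9, 0, 0, -0.6, 1]
    - [1.6, -12.6, 12, 0, 0, -0.6, 1]

```text
clock: 13.0
eef_pos: [529.3, 213.5, 100.8]
tcp_rot: [0.737, -0.676, 0.001, 0.0]
ft_force: [-0.4, 0.4, 0.8]
opening: 91.0
```

```bash
python3 -c "
from h import *
go((527,214.5,35),5)
im=cap('wrist','w3.png')"
```

```text
t 13.0 p [529.3 213.5 100.8] x [ 0.085 -0.996  0.002] z [ 0.001 -0.002 -1.   ] F [-0.4  0.4  0.8] op 91.0
shift [-0.13  0.23  6.58] turn [-0.03 -0.11 -0.13]
```

View pics/w3.png

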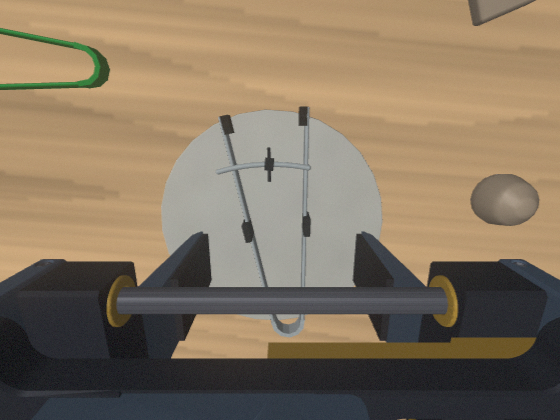

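Marker at (269,164), sprung leg at about (237,170), pads at (248,232) and (306,225), between the open fingers. Descending.

Request:
send_rows:
  targets:
    - [-0.1, 0.2, 2, 0, 0, 0, 1]
    - [-0.1, 0.2, 4, 0, 0, 0, 1]
    - [-0.1, 0.2, 5.5, 0, 0, 0, 1]
    - [-0.1, 0.2, 6.3, 0, 0, 0, 1]
    - [-0.1, 0.2, 6.3, 0, 0, 0, 1]

```text
clock: 13.55
eef_pos: [522.5, 211.6, 32.7]
tcp_rot: [0.736, -0.677, -0.002, 0.006]
ft_force: [-0.7, -0.2, -0.1]
opening: 91.0
```

```bash
python3 -c "
from h import *
go((527,214.5,25.5),5)"
```

```text
t 13.55 p [522.5 211.6  32.7] x [ 0.084 -0.996  0.005] z [-0.011 -0.006 -1.   ] F [-0.7 -0.2 -0.1] op 91.0
shift [-0.25 -0.48  0.72] turn [ 0.64 -0.31 -0.16]
```

Request:
send_rows:
  targets:
    - [-0.2, -0.4, 0.3, 0.6, -0.3, 0, 1]
    - [-0.2, -0.4, 0.5, 0.6, -0.3, 0, 1]
    - [-0.2, -0.4, 0.6, 0.6, -0.3, 0, 1]
    - [-0.2, -0.4, 0.6, 0.6, -0.3, 0, 1]

```text
clock: 13.95
eef_pos: [526.3, 214.0, 26.9]
tcp_rot: [0.736, -0.677, -0.0, 0.0]
ft_force: [-0.2, -0.7, -0.0]
opening: 90.9
```

```bash
python3 -c "
from h import *
go((527,214.5,25),5)"
```

```text
t 13.95 p [526.3 214.   26.9] x [ 0.084 -0.996  0.   ] z [-0. -0. -1.] F [-0.2 -0.7 -0. ] op 90.9
shift [-0.05 -0.08  0.19] turn [ 0.02 -0.01 -0.16]
```

Request:
send_rows:
  targets:
    - [0, 0, 0.15, 0, 0, 0, 0.8]
    - [0, 0, 0.15, 0, 0, 0, 0.7]
    - [0, 0, 0.15, 0, 0, 0, 0.62]
    - [0, 0, 0.15, 0, 0, 0, 0.58]
    - [0, 0, 0.15, 0, 0, 0, 0.54]

```text
clock: 14.45
eef_pos: [526.3, 214.0, 25.5]
tcp_rot: [0.736, -0.677, -0.0, 0.0]
ft_force: [-0.0, 0.4, -0.1]
opening: 53.9
```

Request:
send_rows:
  targets:
    - [0, 0, 0, 0, 0, 0, 0.52]
    - [0, 0, 0, 0, 0, 0, 0.5]
    - [0, 0, 0, 0, 0, 0, 0.48]
    - [0, 0, 0, 0, 0, 0, 0.47]
    - [0, 0, 0, 0, 0, 0, 0.46]

```text
clock: 14.95
eef_pos: [526.3, 214.0, 25.5]
tcp_rot: [0.736, -0.677, 0.0, 0.0]
ft_force: [0.3, 0.0, 0.2]
opening: 42.2
```

Request:
send_rows:
  targets:
    - [0, 0, 0, 0, 0, 0, 0.45]
    - [0, 0, 0, 0, 0, 0, 0.45]
    - [0, 0, 0, 0, 0, 0, 0.45]

```text
clock: 15.25
eef_pos: [526.3, 213.9, 25.5]
tcp_rot: [0.736, -0.677, 0.0, 0.0]
ft_force: [0.2, 0.5, 0.1]
opening: 41.1
```

```bash
python3 -c "
from h import *
state()
im=cap('wrist','w4.png');np.save('w4.npy',cloud(im))"
```

```text
t 15.25 p [526.3 213.9  25.5] x [ 0.084 -0.996  0.   ] z [-0. -0. -1.] F [0.2 0.5 0.1] op 41.1
```

View pics/w4.png

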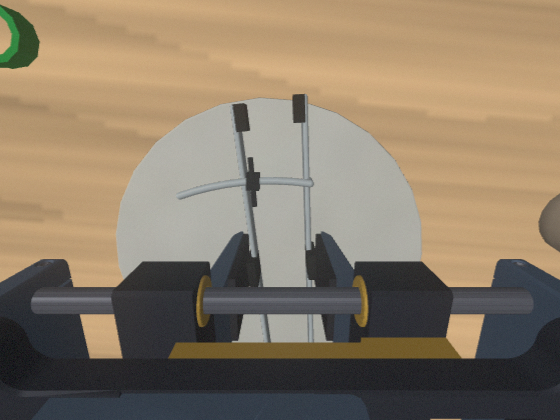

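The fingers hold both pads. The leg at about (245,182) is just short of the marker at (253,181). I'll lift gently and fine-tune in the air.

Request:
send_rows:
  targets:
    - [0, 0, -0.3, 0, 0, 0, 0.45]
    - [0, 0, -0.8, 0, 0, 0, 0.45]
    - [0, 0, -1.5, 0, 0, 0, 0.45]
    - [0, 0, -2.5, 0, 0, 0, 0.45]
    - [0, 0, -3.5, 0, 0, 0, 0.45]

```text
clock: 15.8
eef_pos: [526.5, 214.0, 61.5]
tcp_rot: [0.736, -0.677, 0.0, -0.0]
ft_force: [0.4, -0.6, -1.1]
opening: 40.8
```

Request:
send_rows:
  targets:
    - [0, 0, -2, 0, 0, 0, 0.45]
    - [0, 0, -5, 0, 0, 0, 0.45]
    - [0, 0, -8, 0, 0, 0, 0.45]
    - [0, 0, -11, 0, 0, 0, 0.45]
    - [0, 0, -13, 0, 0, 0, 0.45]

```text
clock: 16.3
eef_pos: [527.2, 214.3, 195.0]
tcp_rot: [0.736, -0.677, 0.001, -0.002]
ft_force: [0.4, 0.2, -0.9]
opening: 41.1
```

```bash
python3 -c "
from h import *
go((412,-238,190),5)
im=cap('wrist','w5.png');np.save('w5.npy',cloud(im))"
```

```text
t 16.3 p [527.2 214.3 195. ] x [ 0.085 -0.996 -0.001] z [ 0.004  0.001 -1.   ] F [ 0.4  0.2 -0.9] op 41.1
shift [44.1  15.3   0.38] turn [-0.25  0.06 -0.15]
```

View pics/w5.png

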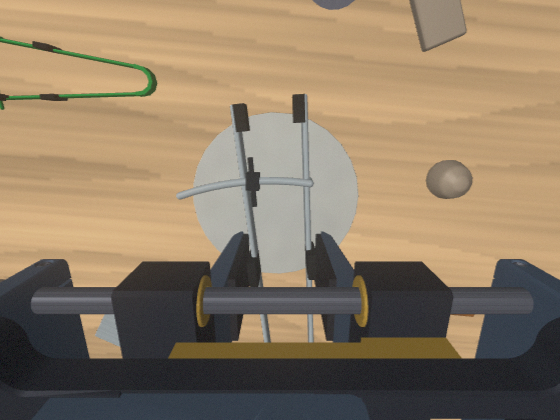

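Request:
send_rows:
  targets:
    - [1.5, 0.5, 0, 0, 0, 0, 0.45]
    - [4, 1.4, 0, 0, 0, 0, 0.45]
    - [7, 2.4, 0, 0, 0, 0, 0.45]
    - [10, 3.5, 0, 0, 0, 0, 0.45]
    - [13, 4.5, 0, 0, 0, 0, 0.45]

```text
clock: 16.85
eef_pos: [493.0, 79.6, 196.0]
tcp_rot: [0.736, -0.676, 0.002, -0.003]
ft_force: [0.9, -0.7, -0.8]
opening: 41.3
```

Request:
send_rows:
  targets:
    - [3, 1, 0, 0, 0, 0, 0.45]
    - [6, 2.1, 0, 0, 0, 0, 0.45]
    - [9, 3.1, 0, 0, 0, 0, 0.45]
    - [12, 4.2, 0, 0, 0, 0, 0.45]
    - [15, 5.2, 0, 0, 0, 0, 0.45]

```text
clock: 17.35
eef_pos: [451.7, -75.9, 194.4]
tcp_rot: [0.736, -0.677, 0.001, -0.002]
ft_force: [0.9, 0.4, -0.0]
opening: 40.9
```

Request:
send_rows:
  targets:
    - [3, 1, 0, 0, 0, 0, 0.45]
    - [6, 2.1, 0, 0, 0, 0, 0.45]
    - [9, 3.1, 0, 0, 0, 0, 0.445]
    - [12, 4.2, 0, 0, 0, 0, 0.44]
    - [14, 5, 0, 0, 0, 0, 0.435]

```text
clock: 17.85
eef_pos: [411.5, -221.4, 192.9]
tcp_rot: [0.736, -0.677, -0.0, -0.002]
ft_force: [0.8, 1.4, -1.3]
opening: 39.6
```

```bash
cat > m.py <<'E'
from h import *
import sys
go((412,-238,190),5)
im=cap('wrist',sys.argv[1]);w=cloud(im);np.save('w.npy',w);p0,r=np.array(arm.get_obs()['eef_pos']),R.from_quat(arm.get_obs()['tcp_rot'])
t=(w-p0)@r.as_matrix()   # tool frame; ahead = -y, left = -x, up=-z
k=(abs(t[...,2])<28)&(t[...,1]<0)&(t[...,1]>-120)&(abs(t[...,0])<80)&(np.arange(420)[:,None]<240)
dark=im['pixels'].max(2)<80
L=[];Rg=[]
p=t[k];d=dark[k]
for y in range(-100,-19,5):
    q=p[(abs(p[:,1]-y)<2.5)];q=q[np.argsort(q[:,0])]
    c=np.split(q,np.where(np.diff(q[:,0])>4)[0]+1);c=[g for g in c if len(g)>2]
    print(y,[(g[:,0].min().round(1),g[:,0].max().round(1),np.median(g[:,2]).round(1)) for g in c])
m=t[k&dark&(t[...,1]>-75)&(t[...,1]<-35)];print('marker',len(m),m.mean(0).round(1),cv2.minAreaRect(m[:,:2].astype(np.float32)))
big=cv2.resize(im['pixels'][80:260,160:360],None,fx=4,fy=3.3,interpolation=cv2.INTER_CUBIC);cv2.imwrite('pics/z_'+sys.argv[1],big[:,:,::-1])
E
python3 m.py w6.png
```

```text
t 17.85 p [ 411.5 -221.4  192.9] x [ 0.083 -0.997 -0.003] z [ 0.002  0.003 -1.   ] F [ 0.8  1.4 -1.3] op 39.6
shift [1.66 0.09 0.29] turn [-0.14  0.15 -0.24]
-100 []
-95 [(np.float64(4.0), np.float64(11.3), np.float64(-8.9))]
-90 [(np.float64(-25.7), np.float64(-18.4), np.float64(-8.9)), (np.float64(4.2), np.float64(11.9), np.float64(-8.9))]
-85 [(np.float64(-26.1), np.float64(-17.9), np.float64(-8.9)), (np.float64(4.5), np.float64(12.0), np.float64(-8.8))]
-80 [(np.float64(-25.2), np.float64(-17.5), np.float64(-8.9)), (np.float64(9.2), np.float64(12.1), np.float64(-8.5))]
-75 [(np.float64(-24.8), np.float64(-21.5), np.float64(-8.4)), (np.float64(9.6), np.float64(12.8), np.float64(-8.5))]
-70 [(np.float64(-24.3), np.float64(-21.0), np.float64(-8.5)), (np.float64(9.8), np.float64(12.9), np.float64(-8.5))]
-65 [(np.float64(-23.6), np.float64(-16.5), np.float64(-9.0)), (np.float64(10.1), np.float64(13.0), np.float64(-8.6))]
-60 [(np.float64(-23.3), np.float64(-16.0), np.float64(-16.9)), (np.float64(10.4), np.float64(13.1), np.float64(-8.7))]
-55 [(np.float64(-32.3), np.float64(15.1), np
[... 346 characters left out ...]
loat64(14.8), np.float64(-8.5))]
-35 [(np.float64(-21.0), np.float64(-17.7), np.float64(-8.4)), (np.float64(11.8), np.float64(14.9), np.float64(-8.5))]
-30 [(np.float64(-20.5), np.float64(-17.2), np.float64(-8.0)), (np.float64(12.0), np.float64(15.0), np.float64(-8.4))]
-25 [(np.float64(-20.0), np.float64(-16.6), np.float64(-8.1)), (np.float64(12.3), np.float64(15.1), np.float64(-8.5))]
-20 [(np.float64(-29.7), np.float64(-16.2), np.float64(-8.4)), (np.float64(12.7), np.float64(15.9), np.float64(-8.3)), (np.float64(22.1), np.float64(28.8), np.float64(-8.4))]
marker 380 [-16.6 -53.1 -18.1] ((-16.711763381958008, -52.47351837158203), (6.585097312927246, 25.568723678588867), 2.5457816123962402)
```

View pics/z_w6.png

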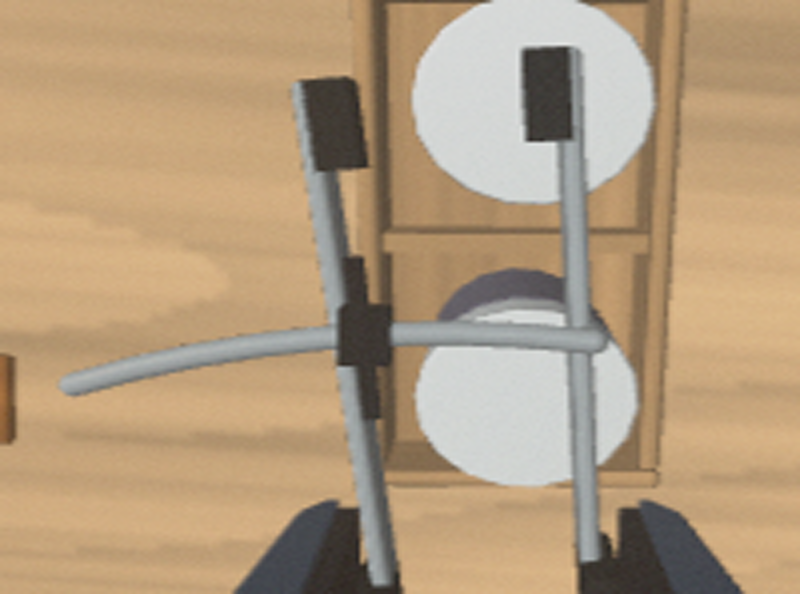

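The tongs are over the crate: marker block at (365,335) in the crop, leg at about (343,340). The cloud puts the leg about 4.3 mm short of the marker, so I close about 2.7 mm more. I also shift 3.3 cm so the tongs' centre-line tip point lies over the crate centre.

Request:
send_rows:
  targets:
    - [1, 0, 0, 0, 0, 0, 0.43]
    - [2, 0, 0, 0, 0, 0, 0.425]
    - [3, 0, 0, 0, 0, 0, 0.42]
    - [3.3, 0, 0, 0, 0, 0, 0.415]
    - [3.3, 0, 0, 0, 0, 0, 0.41]

```text
clock: 18.4
eef_pos: [413.9, -256.7, 192.7]
tcp_rot: [0.736, -0.677, 0.0, -0.001]
ft_force: [0.4, -0.2, -1.9]
opening: 37.4
```

Request:
send_rows:
  targets:
    - [0, 0, 0, 0, 0, 0, 0.41]
    - [0, 0, 0, 0, 0, 0, 0.41]
    - [0, 0, 0, 0, 0, 0, 0.41]
    - [0, 0, 0, 0, 0, 0, 0.41]
    - [0, 0, 0, 0, 0, 0, 0.41]

```text
clock: 18.9
eef_pos: [413.9, -256.5, 192.8]
tcp_rot: [0.736, -0.677, 0.0, -0.001]
ft_force: [1.0, 0.3, -2.0]
opening: 37.6
```

```bash
cat >> m.py <<'E'
# leg line (off the marker/arc) vs marker, in the tool frame
P=t[k&~dark]
s=P[(P[:,0]<-8)&(P[:,2]<-6)&(P[:,2]>-10.5)&(((P[:,1]<-67)&(P[:,1]>-77))|((P[:,1]>-37)&(P[:,1]<-24)))]
def mid(a,b):
    return np.array([[(np.percentile(s[abs(s[:,1]-y)<1.5][:,0],5)+np.percentile(s[abs(s[:,1]-y)<1.5][:,0],95))/2,y] for y in np.arange(a,b,2) if (abs(s[:,1]-y)<1.5).sum()>4])
q=np.vstack([mid(-76,-67),mid(-37,-24)]);f=np.polyfit(q[:,1],q[:,0],1)
top=m[m[:,2]<np.median(m[:,2])+1.5]
for nm,(a,b) in dict(front=(-64,-58),mid=(-57,-49),back=(-47,-42)).items():
    g=top[(top[:,1]>a)&(top[:,1]<b)]
    if len(g)>4: c=(np.percentile(g[:,0],3)+np.percentile(g[:,0],97))/2; print(nm,len(g),'marker x',c.round(2),'leg x',np.polyval(f,g[:,1].mean()).round(2))
print('leg slope',f)
E
python3 m.py w7.png | grep -v '^-'
```

```text
t 18.9 p [ 413.9 -256.5  192.8] x [ 0.082 -0.997 -0.   ] z [ 0.001  0.001 -1.   ] F [ 1.   0.3 -2. ] op 37.6
shift [-1.86  0.04  0.28] turn [-0.09  0.03 -0.28]
marker 373 [-16.  -52.2 -17.8] ((-16.099382400512695, -51.52180480957031), (6.489621162414551, 26.218914031982422), 2.18587589263916)
front 55 marker x -16.89 leg x -17.64
mid 153 marker x -16.24 leg x -17.03
back 41 marker x -15.56 leg x -16.4
leg slope [  0.07612261 -13.01025485]
```

View pics/z_w7.png

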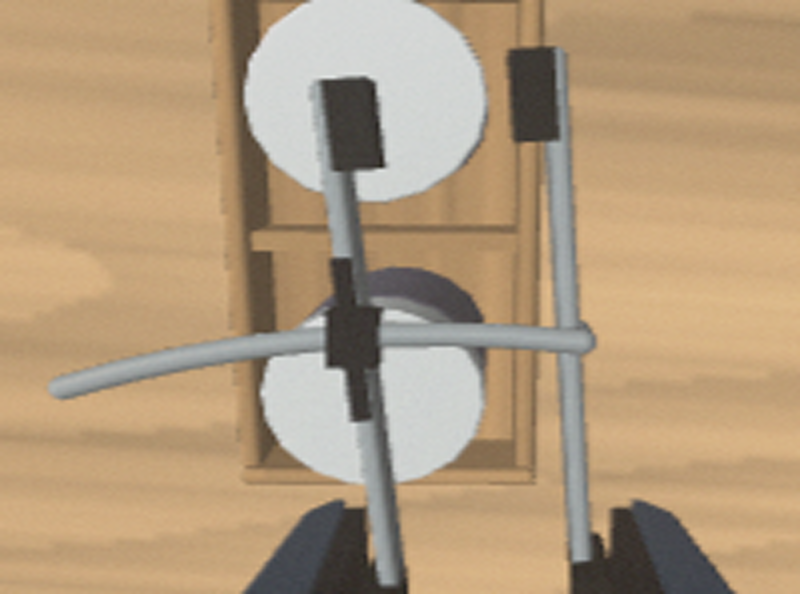

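The leg now appears under the marker once parallax is allowed for (block at (353,337), leg about 8 crop pixels right of it, as expected for a marker 9 mm higher). The cloud says it is 0.8 mm short, so I trim about 0.5 mm, let it settle and recheck.

Request:
send_rows:
  targets:
    - [0, 0, 0, 0, 0, 0, 0.407]
    - [0, 0, 0, 0, 0, 0, 0.404]
    - [0, 0, 0, 0, 0, 0, 0.404]
    - [0, 0, 0, 0, 0, 0, 0.404]
    - [0, 0, 0, 0, 0, 0, 0.404]

```text
clock: 19.45
eef_pos: [413.9, -256.6, 192.8]
tcp_rot: [0.736, -0.677, 0.0, -0.001]
ft_force: [-0.4, 0.5, -1.5]
opening: 36.9
```

Request:
send_rows:
  targets:
    - [0, 0, 0, 0, 0, 0, 0.404]
    - [0, 0, 0, 0, 0, 0, 0.404]
    - [0, 0, 0, 0, 0, 0, 0.404]
    - [0, 0, 0, 0, 0, 0, 0.404]
    - [0, 0, 0, 0, 0, 0, 0.404]

```text
clock: 19.95
eef_pos: [413.9, -256.6, 192.8]
tcp_rot: [0.736, -0.677, 0.0, -0.001]
ft_force: [0.4, 0.2, -1.4]
opening: 36.6
```

```bash
cat >> m.py <<'E'
S=P[(P[:,0]>3)&(P[:,0]<20)&(P[:,1]<-25)&(P[:,1]>-78)&(P[:,2]>-10.5)&(P[:,2]<-6)]
g=np.polyfit(S[:,1],S[:,0],1);a=np.arctan(g[0])+np.radians(6)
ax=np.array([-np.sin(a),-np.cos(a),0]);n=np.array([-np.cos(a),np.sin(a),0])
root=np.array([np.polyval(g,97),97,0])  # approx rigid root, tool frame
o=root+14*n+95*ax; print('origin tool',o.round(1),'tips world',(p0+r.as_matrix()@(o+93*ax+[0,0,0])).round(1),'z tilt',np.polyfit(S[:,1],S[:,2],1)[0].round(3))
E
python3 m.py w8.png | grep -v '^-'
python3 - <<'E'
from h import *
s=cap('side');w=cloud(s).reshape(-1,3)
for c in((583,-217),(503,-223),(427,-230)):
    p=w[(w[:,2]>98)&(w[:,2]<108)&(np.hypot(w[:,0]-c[0],w[:,1]-c[1])<38)]
    print(len(p),np.median(p[:,2]) if len(p) else '')
E
```

```text
t 19.95 p [ 413.9 -256.6  192.8] x [ 0.082 -0.997 -0.   ] z [ 0.002  0.001 -1.   ] F [ 0.4  0.2 -1.4] op 36.6
shift [-1.87  0.04  0.28] turn [-0.09  0.03 -0.29]
marker 377 [-16.3 -52.1 -17.9] ((-16.429725646972656, -51.6357536315918), (6.599687099456787, 24.9459228515625), 2.339914083480835)
front 56 marker x -17.13 leg x -17.04
mid 157 marker x -16.33 leg x -16.43
back 39 marker x -15.75 leg x -15.81
leg slope [  0.07533726 -12.45564478]
origin tool [-7.5  5.7  0. ] tips world [ 497.7 -226.4  192.9] z tilt -0.0
291 101.06694441544687
303 101.18950312370316
313 101.07569721739685
```

The leg is within about 0.1 mm of the marker, the tips about 7 mm from the crate centre, and the pose is steady. Handing in.

```bash
python3 -c "
from h import *
state();print(arm.hand_in())"
```

```text
t 20.05 p [ 413.9 -256.6  192.8] x [ 0.082 -0.997 -0.   ] z [ 0.002  0.001 -1.   ] F [ 0.3 -0.  -0.3] op 36.8
the job is handed in; nothing more can be done
None
```

I set both loose jars down and released them in the crate's two empty cells. I then lifted the tongs off the disc and handed in at 20 s, still holding them squeezed to the marker.

Last checks:
- **Jars:** all three lids were at 101 mm, the height of a jar standing on a cell floor. Their centres were in their cells when last measured, before the tongs were lifted.
- **Tongs position:** they were steady, with their underside about 187 mm up, judged from the gripper height. The tips were about 7 mm from the crate's centre.
- **Marker:** the wrist-camera depth put the leg within about 0.1 mm of the marker, against a 3 mm limit. The calibration is only good to about 2 mm.
- **Squeeze force:** no sensor reads it directly. I inferred it from the finger opening, which held steady at about 36.8 mm.

No check failed or disagreed. No contact with other objects showed in the forces or pictures, though I did not re-measure the bystanders one by one.

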